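# Latch a tube cassette into the empty shaker nest

### The job

Load the loose tube cassette, which lies on the bench left of the shaker, into the shaker's empty nest: hold it tilted with its tongue end low, push the tongue in under the lip of the sprung latch at the front and press the latch back with it, then lower the rear end flat onto the nest floor and let the latch push it home, so that it is held under both the latch at the front and the hook at the rear. Let go of it, and leave the cassette already loaded and the other things on the bench where they are.

Things in the scene. Friction and masses are not known exactly. Their poses are not given: they have to be found in the camera images.
- cassette: loose white tube cassette, 110-190 g: box 68 (x) x 56 (y) x 26 mm, plus a tongue (see tongue_tip) at its -x end and a grip fin (see grip) on top; rear face at x = +34, tongue end at x = -50 mm, 84 long in all. Origin: underside, below the fin; z up. Starts flat on the bench, tongue roughly towards the robot
- tongue_tip (a point): middle of the end of the loose cassette's tongue (x = -50, z = 2 mm in its frame, same axes). The tongue is 32 wide (y), 4 thick, flush with the underside, and sticks out 16 mm from the box
- grip (a point): the point to grip on the loose cassette, 48 mm above its underside (same axes): centre of a fin 14 thick (x) x 40 (y) mm that rises from the box top at 26 to 58 mm; take it across its 14 mm. Tube caps beside the fin stand 1.5 mm proud of the box top
- shaker: bench shaker, fixed: white housing 190 x 190 mm, origin on the bench under its middle; it stands askew, its front (-x side, with the controls and both latches) facing the robot's right-hand side. Its deck, 70 mm up, carries two equal nests side by side, 76 mm apart along y; which of them is the empty one varies
- nest_empty_seat (a point): point on the floor of the empty nest where the cassette's origin lies when home; x from the latch to the rear fence, z up, axes as the shaker's. Nest between latch face (x = -50.75) and rear fence (x = +34.75) is 85.5 long. Side guides 62 mm apart, 16 high, x = -30 to 30. The lips at both ends overhang and have no ramps, so the cassette cannot be pressed in flat
- nest_empty_hook (a point): middle of the edge of the rigid hook lip on the empty nest's rear fence, at its top: x = 26.75, z = 33 mm from the seat (same axes). The lip is 48 wide (y), 4 thick, underside 29 mm above the floor. A tilt of 25 to 30 degrees lets the tongue reach under the latch while the rear end is still above this lip
- latch_empty_lip (a point): middle of the edge of the empty nest's latch lip (moves with the latch; axes as the seat's); home: x = -45, z = 13 mm from the seat. The lip, 34 wide, reaches 6 mm out from the jaw's upright face; its underside is about 8 mm above the floor at the face and 11 at the edge; jaw at most 17 high. Jaw 40 wide
- latch_empty (a joint): sliding latch of the empty nest, m: 0 = home (sprung shut), grows as it is pressed to the shaker's front (-x), stop at 0.016; spring 2 N at home, 4.5 N at 10 mm, 6 N at the stop. The rear end of a flat cassette passes the hook lip only with the latch pressed 7 mm or more
- cassette_b: the cassette already latched in the other nest, same shape and axes; leave it alone
- beaker: bystander: glass beaker 54 mm across, 68 high, origin under its middle
- bottle: bystander: white reagent bottle 51 mm across, 95 high, origin under its middle
- tip_box: bystander: blue pipette tip box 78 x 118 x 70 mm, origin under its middle

How it is judged (in metres and radians):
On the way:
1. the cassette's tongue, under the latch lip, presses the empty nest's latch back by 6 mm or more (value of joint latch_empty above 0.006 m and x of tongue_tip in the frame of nest_empty_seat below -0.05 m and z of tongue_tip in the frame of nest_empty_seat below 0.009 m), for 0.1 s.
At the end, for the whole second after the job is handed in: The released cassette rests in the empty nest within 3 mm lengthways, 5 mm sideways and 2 mm in height of the seat, flat within 2 degrees, square within 8; the latch is back within 2 mm of home; the loaded cassette has moved under 6 mm (x of cassette in the frame of nest_empty_seat between -0.003 and 0.003 m and y of cassette in the frame of nest_empty_seat between -0.005 and 0.005 m and z of cassette in the frame of nest_empty_seat between -0.002 and 0.002 m and angle between the x axis of cassette and the x axis of nest_empty_seat, either way round below 0.14 rad and angle between cassette's own z axis and vertical below 0.04 rad and value of joint latch_empty below 0.002 m and linear speed of cassette below 0.02 m/s and distance of cassette_b from where it was at the start of the episode below 0.006 m); the robot touches nothing.
It fails at once if a bystander (beaker, bottle, tip box) is pushed, or the loaded cassette pulled, more than 20 mm (distance of any of beaker, bottle, tip_box, cassette_b from where it was at the start of the episode above 0.02 m).
It also fails if it takes over 45 s, if anything falls off the work surface, if the arm or the gripper's body presses on something with over 40 N, if the wrist force passes 120 N, or if a joint passes its speed limit or range.

### The arm

A 6-joint arm with a two-finger parallel gripper is mounted at the origin on a cart in front of the work surface, level with it; the furniture and walls round the work are solid. World frame = base frame: x ahead of the robot, y to its left, z up, the work surface at z = 0. Lengths are in m, angles in degrees, forces in N, time in s.
With the tool pointing down it reaches from about 0.425 to 0.95 m from the base axis. Payload 14.7 kg.
Tool frame: the origin (TCP) lies between the finger pads; the fingertips stand 19 mm ahead of it and the grasp point (between the pads) is the TCP (robot.tcp_to_tips is the y of the fingertips in the tool frame, in m); y points along the fingers, z is the direction in which the jaws open and shut, and the axes are right-handed (so a half turn about y gives the same grasp; the last joint's range is limited). The gripper opens to 85 mm and grips with 20 to 120 N. Pads are 22 mm wide; open, the fingers measure 114 mm over their backs; the gripper's body (76 mm by 85 mm) begins 54 mm behind the grasp point. The pads swing forward as they close: fully open they stand 13 mm farther back than shut.
Start: joints at [64.595, 27.513, 91.461, -0, 61.026, -2.67], TCP at [0.251, 0.6, 0.25] pointing down, gripper open.
Joint ranges: [-157.49, 157.49], [-46.99, 117.5], [13.45, 153.17], [-89.5, 269.5], [5.16, 153.95], [-167.48, 167.48]. Speed limits (degrees/s): [108.29, 108.29, 136.94, 172.46, 172.46, 172.46].

### API

Orientations are given as [roll, pitch, yaw] about the fixed x, y, z axes, in that order (R = Rz(yaw) Ry(pitch) Rx(roll)).
In Python, from bench import telemetry, capture, robot gives the robot as it stands. The module is installed in compiled form; this text tells all that it offers.
- The arm moves only by the tool drive_tool, never from a script. Its argument "series" is a list of rows, each a list of 2 entries, a list of its own where there are three numbers: the shift along the tool's x, y, z each as a share of 800 mm, from -1 to 1, then the turn, a rotation vector about the tool's x, y, z each as a share of 90 degrees, from -1 to 1. In form: [[[x, y, z], [rx, ry, rz]], ...]. A call has 1 to 8 rows; each row shifts and turns the commanded pose from where the row before left it, along the tool's axes as they then stand; what a row does not reach is not made up. A row lasts 1/10 s, in which the tool goes at most 50 mm and 8.59 degrees, less where a joint would pass 70% of its speed; a pose out of reach is approached as far as the arm can. A call with a number of a shift or a turn outside -1 to 1 is refused whole. A call with a gripper value outside its range is refused whole. "jaw" is the opening, from 0 (shut) to 1 (fully open), set as the call begins (left out, the last holds). The fingers move at their own pace and stop on an object; the grip force is fixed at half the most. Time passes only in rows, so rows that do not move let the fingers close. It gives the time, the measured TCP pose, the force and the opening at its end, in the units of the state.
- telemetry.get_state(): the state, without advancing time (a new reading comes with each control period).
- capture(name): name is "side" or "top" or "wrist"; returns a dict with "img" (384x512x3 uint8, blue, green, red), "range_z" (384x512 float32, m along the optical axis (not along the pixel's ray), 0 where there is no reading), "fx", "fy", "cx", "cy" (pixels), "extrinsics" (4x4, takes a point from camera to world coordinates); the wrist camera has in their place "T_tool_cam" (4x4, takes a point from camera to tool coordinates, whose origin is the TCP and whose axes are the tool frame's). Camera axes: x right, y up, looking along -z (the intrinsics and any distortion apply to the point x, -y, -z); pixel columns grow to the right and rows downward; lengths in m; the calibration is good to about 2 mm. A picture is of the moment at which its call begins: read the wrist's pose just before it.
- robot.finish_job(): hands the job in, once; it reports no verdict.
The state is a dict: "time_s": time; "q": joint angles; "joint_vel": joint speeds; "joint_torque": joint torques, N m; "position": TCP position; "tool_rot": TCP orientation; "force": force on the tool from outside, world axes, zero at the start; "wrist_torque": the same for the moment, N m; "opening": opening from 0.0 (shut) to 1.0 (fully open).
Only numpy, scipy, OpenCV 4.12 (cv2) and the standard library are available. Lean on these libraries where they do the work, as an engineer would, in place of code of your own. Each camera call takes 0.05 s, during which the arm holds its last target.

## Working session

There is one attempt and no reset: what is moved stays moved. The work goes in short steps, Python scripts to look and compute and a tool call to move; the robot and the scene stay as the last step left them, time stands still between calls to the robot, and variables do not carry over. Pictures are saved under pics/ and viewed, and the job is handed in when it is done.

Besides the shell and the picture viewer there is one more tool, called after "Request:" in YAML: its name, and indented under it one key for each argument. drive_tool: Moves the arm, as the interface text tells. Shift numbers are shares of 800 mm and turn numbers shares of 90 degrees, none past 1 either way. Its arguments: {"type":"object","properties":{"series":{"type":"array"},"jaw":{"type":"number"}},"required":["series"]}

```bash
mkdir -p pics; cat > h.py <<'E'
import numpy as np, cv2
from bench import telemetry, capture, robot
def cap(n,save=None):
    c=capture(n)
    if save: cv2.imwrite('pics/'+save,c['img'])
    return c
def pts(c,T=None):
    T=c['extrinsics'] if T is None else T
    d=c['range_z'];v,u=np.mgrid[0:d.shape[0],0:d.shape[1]]
    X=(u-c['cx'])/c['fx']*d;Y=-(v-c['cy'])/c['fy']*d
    P=np.stack([X,Y,-d,np.ones_like(d)],-1)@np.array(T).T
    return P[...,:3]
E
python3 - <<'E'
from h import *
import pickle
s=telemetry.get_state();print({k:np.round(v,3) for k,v in s.items()})
for n in('side','top','wrist'):
    c=cap(n,n+'0.png');pickle.dump(dict(c),open(n+'0.pkl','wb'));print(n,c.keys(),c['fx'],c['cx'],c['cy'])
    print(np.round(c.get('extrinsics',c.get('T_tool_cam')),3))
E
```

```text
{'time_s': np.float64(0.0), 'q': array([64.595, 27.55 , 91.492, -0.   , 61.025, -2.669]), 'joint_vel': array([ 0.038,  0.   , -0.092,  0.036,  0.055,  0.015]), 'joint_torque': array([ 4.0000e-03, -9.5064e+01, -4.3019e+01,  0.0000e+00,  1.2000e-02,
       -0.0000e+00]), 'position': array([0.251, 0.599, 0.25 ]), 'tool_rot': array([-9.0067e+01,  3.0000e-03, -2.2736e+01]), 'force': array([0.008, 0.252, 0.131]), 'wrist_torque': array([ 0.04 ,  0.009, -0.039]), 'opening': np.float64(0.998)}
side dict_keys(['img', 'range_z', 'fx', 'fy', 'cx', 'cy', 'extrinsics']) 472.25570957649336 264.78998484860955 193.54483786388275
[[ 8.510e-01  2.010e-01 -4.840e-01 -1.460e-01]
 [-5.240e-01  3.260e-01 -7.870e-01 -1.127e+00]
 [-1.000e-03  9.240e-01  3.830e-01  6.190e-01]
 [ 0.000e+00  0.000e+00  0.000e+00  1.000e+00]]
top dict_keys(['img', 'range_z', 'fx', 'fy', 'cx', 'cy', 'extrinsics']) 433.3733099502363 257.87716812357877 189.2364499772991
[[ 2.200e-02  9.890e-01 -1.460e-01  3.290e-01]
 [-1.000e+00  2.200e-02 -1.000e-03 -1.200e-02]
 [ 2.000e-03  1.460e-01  9.890e-01  1.424e+00]
 [ 0.000e+00  0.000e+00  0.000e+00  1.000e+00]]
wrist dict_keys(['img', 'range_z', 'fx', 'fy', 'cx', 'cy', 'T_tool_cam']) 305.1616921498905 253.30026194084945 194.60359334522067
[[-0.    -0.951 -0.308 -0.079]
 [ 0.001  0.308 -0.951 -0.124]
 [ 1.    -0.     0.001  0.   ]
 [ 0.     0.     0.     1.   ]]
```

View pics/top0.png

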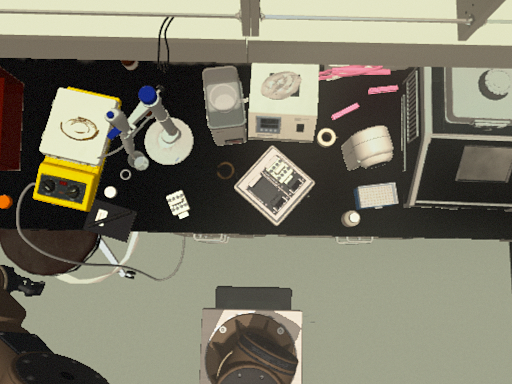

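View pics/side0.png

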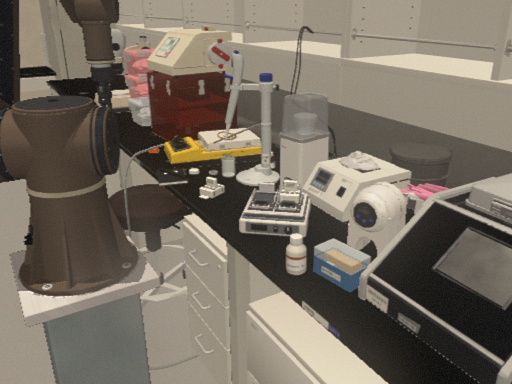

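View pics/wrist0.png

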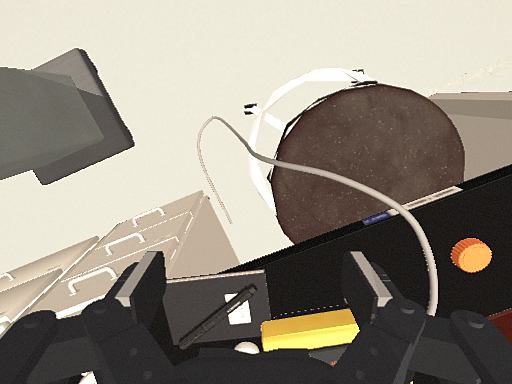

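```bash
python3 - <<'E'
from h import *
import pickle
c=pickle.load(open('top0.pkl','rb'))
P=pts(c)
a=cv2.resize(c['img'][140:230,150:330],None,fx=4.4,fy=4.4,interpolation=cv2.INTER_CUBIC);cv2.imwrite('pics/topc.png',a)
c2=pickle.load(open('side0.pkl','rb'))
a=cv2.resize(c2['img'][160:250,180:330],None,fx=5,fy=5,interpolation=cv2.INTER_CUBIC);cv2.imwrite('pics/sidec.png',a)
for u,v in [(177,204),(274,185),(150,205),(262,195),(285,172)]: print(u,v,P[v,u].round(3))
E
```

```text
177 204 [0.478 0.248 0.044]
274 185 [ 0.54  -0.06   0.084]
150 205 [0.477 0.344 0.002]
262 195 [ 0.509 -0.023  0.079]
285 172 [ 0.579 -0.093  0.1  ]
```

View pics/topc.png

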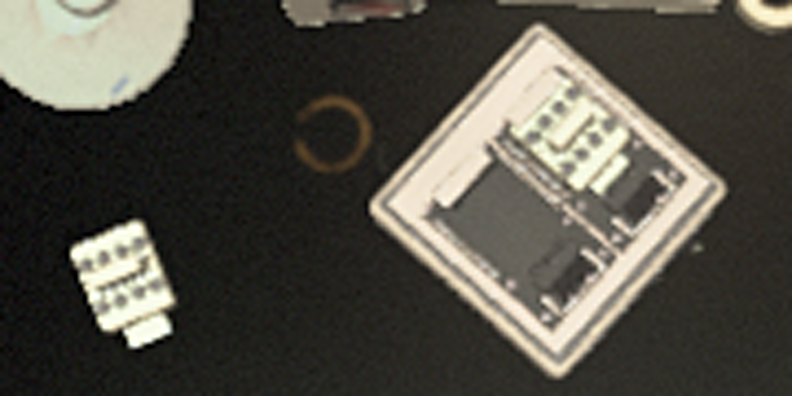

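View pics/sidec.png

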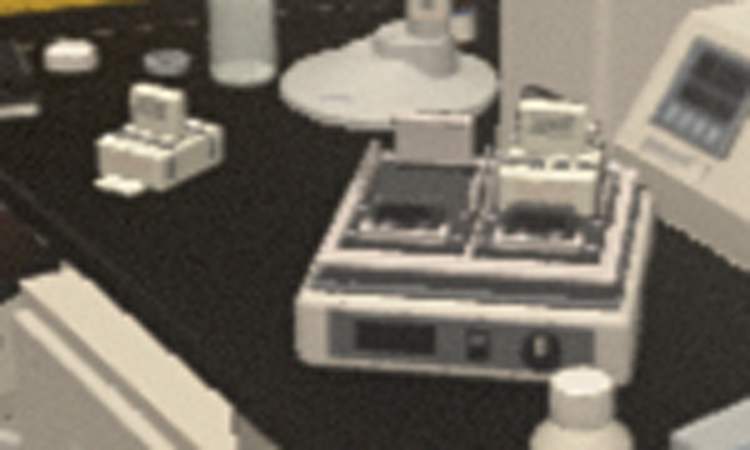

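```bash
python3 - <<'E'
from h import *
import pickle
c=pickle.load(open('top0.pkl','rb'))
P=pts(c)
def box(lo,hi,zl,zh):
    m=(P[...,2]>zl)&(P[...,2]<zh)&(P[...,0]>lo[0])&(P[...,0]<hi[0])&(P[...,1]>lo[1])&(P[...,1]<hi[1])
    p=P[m];r=cv2.minAreaRect((p[:,:2]*1000).astype(np.float32));return len(p),r,p[:,2].mean()
print('cass top',box((.40,.18),(.55,.32),.018,.035), 'fin',box((.40,.18),(.55,.32),.045,.07))
print('all',box((.40,.18),(.55,.32),.012,.07))
print('shaker',box((.40,-.22),(.70,.09),.055,.15),'deck')
print('casB fin',box((.5,-.2),(.7,.0),.118,.15)); print('bfull',box((.5,-.2),(.7,.0),.09,.15))
print('other', [ (k,*box(*b)) for k,b in {'bench':((.42,.1),(.6,.4),-.02,.01)}.items()])
E
```

```text
cass top (301, ((484.6517028808594, 251.52850341796875), (69.37015533447266, 56.350372314453125), 25.00198745727539), np.float64(0.027329924501290903)) fin (63, ((484.5234069824219, 251.50746154785156), (15.211531639099121, 39.01237487792969), 24.77134132385254), np.float64(0.057321243183664244))
all (380, ((483.1336364746094, 250.82054138183594), (72.7201919555664, 56.350372314453125), 25.00198745727539), np.float64(0.032214330267406756))
shaker (3120, ((563.1419067382812, -49.15672302246094), (281.1541748046875, 265.8525695800781), 2.822870969772339), np.float64(0.08153837168952695)) deck
casB fin (66, ((585.5721435546875, -67.72703552246094), (39.824378967285156, 33.11484146118164), 87.21865844726562), np.float64(0.1322429001897131))
bfull (603, ((547.8092651367188, -61.312965393066406), (116.00372314453125, 146.81138610839844), 46.38093185424805), np.float64(0.10463524711835698))
other [('bench', 4473, ((509.9638977050781, 250.0093536376953), (299.8779602050781, 179.8547821044922), 89.96807861328125), np.float64(0.00045542393639639206))]
```

```bash
cat >> h.py <<'E'
from scipy.spatial.transform import Rotation as Ro
def cur():
    s=telemetry.get_state();return np.array(s['position']),Ro.from_euler('xyz',s['tool_rot'],degrees=True),s
def rpy(r,p,y): return Ro.from_euler('xyz',[r,p,y],degrees=True)
def plan(p1,R1,n,p0=None,R0=None,nd=4):
    if p0 is None: p0,R0,_=cur()
    p1=np.array(p1);rv=(R0.inv()*R1).as_rotvec(degrees=True)
    p=np.array(p0,float);R=R0;out=[]
    for i in range(n):
        tgt=p0+(p1-p0)*(i+1)/n
        sh=np.round(R.inv().apply(tgt-p)/.8,nd);tu=np.round(rv/n/90,nd)
        out.append([sh.tolist(),tu.tolist()])
        p=p+R.apply(sh*.8);R=R*Ro.from_rotvec(tu*90,degrees=True)
    print('shift/row mm',np.linalg.norm(p1-p0)/n*1000,'deg/row',np.linalg.norm(rv)/n)
    for k in range(0,n,8): print(str(out[k:k+8]).replace(' ',''))
    print('end',p.round(4),R.as_euler('xyz',degrees=True).round(2))
    return p,R
E
python3 - <<'E'
from h import *
p,R=plan([.44,.30,.25],rpy(-90,0,-65),10)
E
```

```text
shift/row mm 35.389299084032544 deg/row 4.226435568479242
[[[0.0362,0.0,-0.0254],[0.0001,0.047,0.0]],[[0.038,-0.0,-0.0226],[0.0001,0.047,0.0]],[[0.0396,-0.0,-0.0198],[0.0001,0.047,0.0]],[[0.0409,-0.0,-0.0168],[0.0001,0.047,0.0]],[[0.0421,-0.0,-0.0137],[0.0001,0.047,0.0]],[[0.0429,-0.0,-0.0106],[0.0001,0.047,0.0]],[[0.0437,-0.0001,-0.0074],[0.0001,0.047,0.0]],[[0.044,0.0,-0.0041],[0.0001,0.047,0.0]]]
[[[0.0442,0.0,-0.0009],[0.0001,0.047,0.0]],[[0.0442,0.0,0.0024],[0.0001,0.047,0.0]]]
end [0.44 0.3  0.25] [-89.96  -0.   -65.04]
```

Request:
drive_tool:
  series:
    - [[0.036,0,-0.025],[0,0.047,0]]
    - [[0.038,0,-0.0226],[0,0.047,0]]
    - [[0.04,0,-0.02],[0,0.047,0]]
    - [[0.041,0,-0.017],[0,0.047,0]]
    - [[0.042,0,-0.014],[0,0.047,0]]
    - [[0.043,0,-0.01],[0,0.047,0]]
    - [[0.044,0,-0.007],[0,0.047,0]]
    - [[0.044,0,-0.004],[0,0.047,0]]

```text
time_s: 0.95
position: [0.4036, 0.3589, 0.2502]
tool_rot: [-90.0, -0.0, -56.7]
force: [0.2, 0.4, -0.0]
opening: 0.999
```

Request:
drive_tool:
  series:
    - [[0.044,0,-0.001],[0,0.047,0]]
    - [[0.044,0,0.002],[0,0.047,0]]
    - [[0,0,0],[0,0,0]]
    - [[0,0,0],[0,0,0]]

```text
time_s: 1.35
position: [0.4407, 0.2998, 0.2502]
tool_rot: [-90.0, 0.0, -65.1]
force: [-0.5, 0.8, -0.1]
opening: 1.001
```

```bash
python3 - <<'E'
from h import *
p,R,s=cur();print(p,s['tool_rot'],s['q'],s['time_s'])
c=cap('wrist','w1.png')
T=np.eye(4);T[:3,:3]=R.as_matrix();T[:3,3]=p
P=pts(c,T@np.array(c['T_tool_cam']))
def box(lo,hi,zl,zh):
    m=(P[...,2]>zl)&(P[...,2]<zh)&(P[...,0]>lo[0])&(P[...,0]<hi[0])&(P[...,1]>lo[1])&(P[...,1]<hi[1])
    q=P[m];r=cv2.minAreaRect((q[:,:2]*1000).astype(np.float32));return len(q),r,q[:,2].mean(),np.median(q[:,2])
for z in((.02,.035),(.05,.07)): print(box((.40,.18),(.55,.32),*z))
E
```

```text
[0.44068195 0.29984539 0.25019872] [-9.00170750e+01  5.82247638e-03 -6.51145497e+01] [3.09680126e+01 1.81988366e+01 1.06789855e+02 9.27352263e-03
 5.50276712e+01 6.07724496e+00] 1.35
(1959, ((485.42474365234375, 250.5648193359375), (68.86567687988281, 56.09579086303711), 24.811058044433594), np.float64(0.027107098177729397), np.float64(0.027189860055717996))
(421, ((485.7194519042969, 250.96051025390625), (14.883720397949219, 38.44175338745117), 25.64626121520996), np.float64(0.057685290316115606), np.float64(0.05826313702028152))
```

View pics/w1.png

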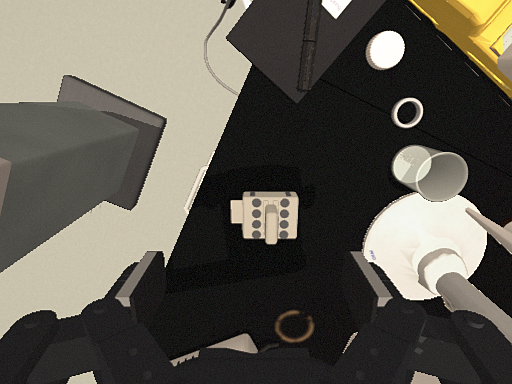

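```bash
python3 - <<'E'
from h import *
p,R=plan([.4855,.2508,.10],rpy(-90,0,-65),5)
p,R=plan([.4855,.2508,.049],rpy(-90,0,-65),3,p,R)
E
```

```text
shift/row mm 32.90368810389767 deg/row 0.008674942297594048
[[[0.016,0.0375,0.005],[0.0,-0.0001,-0.0]],[[0.0161,0.0376,0.005],[0.0,-0.0001,-0.0]],[[0.016,0.0375,0.005],[0.0,-0.0001,-0.0]],[[0.016,0.0376,0.005],[0.0,-0.0001,-0.0]],[[0.0161,0.0375,0.005],[0.0,-0.0001,-0.0]]]
end [0.4855 0.2508 0.1   ] [-9.002e+01  1.000e-02 -6.499e+01]
shift/row mm 17.003973908414082 deg/row 0.006448755409900908
[[[-0.0,0.0213,0.0],[0.0001,0.0,-0.0]],[[-0.0,0.0212,0.0],[0.0001,0.0,-0.0]],[[-0.0,0.0213,0.0],[0.0001,0.0,-0.0]]]
end [0.4855 0.2508 0.049 ] [-8.999e+01  1.000e-02 -6.499e+01]
```

Request:
drive_tool:
  series:
    - [[0.016,0.0375,0.005],[0,0,0]]
    - [[0.016,0.0375,0.005],[0,0,0]]
    - [[0.016,0.0375,0.005],[0,0,0]]
    - [[0.016,0.0375,0.005],[0,0,0]]
    - [[0.016,0.0375,0.005],[0,0,0]]
    - [[0,0,0],[0,0,0]]
    - [[0,0,0],[0,0,0]]

```text
time_s: 2.1
position: [0.4849, 0.2515, 0.1002]
tool_rot: [-90.1, 0.0, -65.0]
force: [0.1, -0.4, 0.2]
opening: 1.006
```

Request:
drive_tool:
  series:
    - [[0,0.021,0],[0,0,0]]
    - [[0,0.021,0],[0,0,0]]
    - [[0,0.021,0],[0,0,0]]
    - [[0,0,0],[0,0,0]]
    - [[0,0,0],[0,0,0]]

```text
time_s: 2.6
position: [0.4857, 0.2518, 0.0512]
tool_rot: [-89.9, 0.0, -65.0]
force: [0.5, -0.0, -0.5]
opening: 1.002
```

Request:
drive_tool:
  series:
    - [[0,0,0],[0,0,0]]
    - [[0,0,0],[0,0,0]]
    - [[0,0,0],[0,0,0]]
    - [[0,0,0],[0,0,0]]
    - [[0,0,0],[0,0,0]]
    - [[0,0,0],[0,0,0]]
  jaw: 0

```text
time_s: 3.2
position: [0.4856, 0.2509, 0.0502]
tool_rot: [-90.0, 0.0, -65.0]
force: [-2.5, -0.5, 7.4]
opening: 0.152
```

Request:
drive_tool:
  series:
    - [[0,-0.03,0],[0,0,0]]
    - [[0,-0.05,0],[0,0,0]]
    - [[0,-0.06,0],[0,0,0]]
    - [[0,-0.06,0],[0,0,0]]
    - [[0,-0.05,0],[0,0,0]]
    - [[0,0,0],[0,0,0]]
    - [[0,0,0],[0,0,0]]

```text
time_s: 3.9
position: [0.4857, 0.2509, 0.2504]
tool_rot: [-89.9, 0.0, -65.0]
force: [-0.7, 0.2, -2.7]
opening: 0.154
```

```bash
python3 - <<'E'
from h import *
import pickle
p,R,s=cur();print(p,s['tool_rot'],s['q'],s['time_s'],s['force'],s['opening'],robot.tcp_to_tips)
c=cap('wrist','w2.png')
pickle.dump((p,R.as_quat(),dict(c)),open('w2.pkl','wb'))
c=cap('side');cv2.imwrite('pics/s2.png',cv2.resize(c['img'][100:250,130:330],None,fx=4,fy=4,interpolation=cv2.INTER_CUBIC))
c=cap('top');pickle.dump(dict(c),open('top2.pkl','wb'))
E
```

```text
[0.48570006 0.25090695 0.25037823] [-8.99146524e+01  1.29288212e-04 -6.50394525e+01] [ 2.41421993e+01  1.92259696e+01  1.05166228e+02  1.63552529e-03
  5.55224653e+01 -8.19272966e-01] 3.9 [-0.66026952  0.15277053 -2.67431248] 0.15423553217922265 0.019
```

View pics/w2.png

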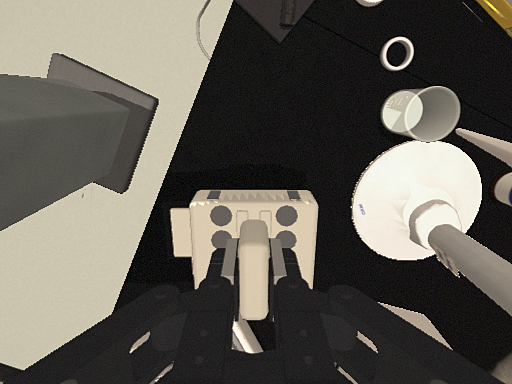

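View pics/s2.png

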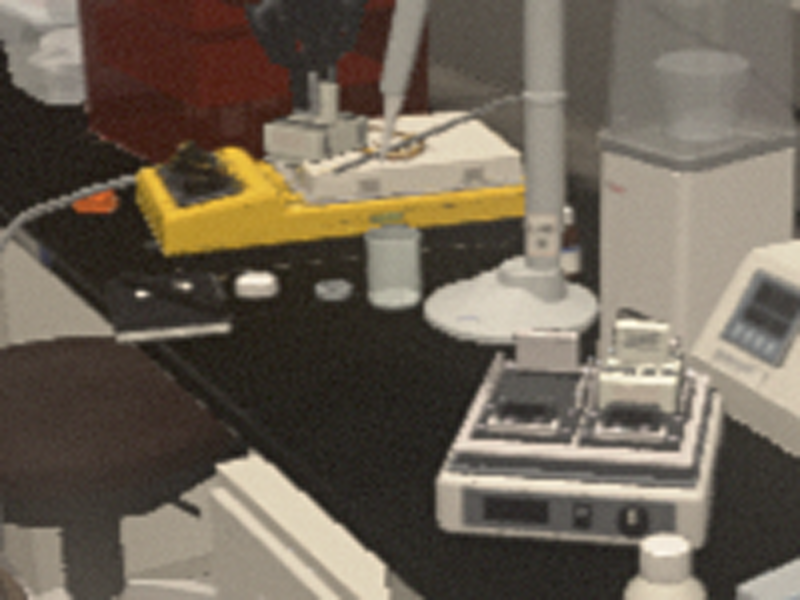

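```bash
cat > inhand.py <<'E'
from h import *
def inhand(c):
    P=pts(c,np.array(c['T_tool_cam']))  # tool frame
    # cassette: x_c ~ tool z, z_c ~ -tool y, y_c ~ tool x?  
    m=np.zeros(P.shape[:2],bool);m[185:290,190:320]=1
    q=P[m];q=q[(q[:,1]>.012)&(q[:,1]<.032)&(c['range_z'][m]>0)]
    A=np.c_[q[:,0],q[:,2],np.ones(len(q))]
    w=np.ones(len(q),bool)
    for _ in range(5):
        k=np.linalg.lstsq(A[w],q[w,1],rcond=None)[0];r=q[:,1]-A@k;w=abs(r)<.0025
    print('top plane y=%.4f*x+%.4f*z+%.4f'%tuple(k),w.sum(),'rms',r[w].std())
    top=P[...,1]-(k[0]*P[...,0]+k[1]*P[...,2]+k[2])
    mt=m&(abs(top)<.003)
    t=P[mt];print('tool z range',np.percentile(t[:,2],[.2,1,99,99.8]),'x min',np.percentile(t[:,0],[.2,1]))
    return P,k
E
python3 - <<'E'
from inhand import *
import pickle
p,q,c=pickle.load(open('w2.pkl','rb'))
P,k=inhand(c)
print([ (u,v,P[v,u].round(4).tolist()) for u,v in [(180,230),(180,215),(200,250),(310,250),(253,300),(253,225),(195,200),(315,200)]])
# back edge line (tool x min) -> yaw
pts_=[]
for u in range(200,312,4):
    col=P[185:230,u]; ok=(col[:,1]>.015)&(col[:,1]<.05); 
    pts_.append(col[ok][0])
a=np.array(pts_);f=np.polyfit(a[:,2],a[:,0],1);print('edge slope deg',np.degrees(f[0]), a[:3],a[-3:])
E
```

```text
top plane y=0.0048*x+0.0002*z+0.0232 5787 rms 0.0009564033367350332
tool z range [-0.03408798 -0.03346751  0.03279558  0.03344514] x min [-0.02738037 -0.02708713]
[(180, 230, [-0.0018, 0.0449, -0.0449]), (180, 215, [-0.0116, 0.0449, -0.0441]), (200, 250, [0.0007, 0.0244, -0.0294]), (310, 250, [-0.0002, 0.0228, 0.0302]), (253, 300, [0.0081, -0.0085, -0.0005]), (253, 225, [-0.0194, 0.0123, -0.0005]), (195, 200, [-0.0271, 0.0275, -0.0311]), (315, 200, [-0.0267, 0.0285, 0.0323])]
edge slope deg 0.09101022086996444 [[-0.02714402  0.04513528 -0.03138869]
 [-0.02718305  0.04500932 -0.02904148]
 [-0.02732316  0.04455518 -0.02664671]] [[-0.02731046  0.04461385  0.02667231]
 [-0.02691793  0.04588915  0.02921228]
 [-0.02700556  0.04364549  0.03116126]]
```

```bash
python3 - <<'E'
from h import *
import pickle
c=pickle.load(open('top2.pkl','rb'))
P=pts(c)
m=(P[...,0]>.40)&(P[...,0]<.70)&(P[...,1]<.1)&(P[...,1]>-.22)
print(np.histogram(P[m][:,2],bins=np.arange(.0,.14,.004)))
for zl,zh in((.055,.09),(.06,.075),(.03,.09)):
    mm=m&(P[...,2]>zl)&(P[...,2]<zh);q=P[mm][:,:2]*1000
    # keep largest component
    n,l,st,ce=cv2.connectedComponentsWithStats(mm.astype(np.uint8));i=1+np.argmax(st[1:,4]);q=P[l==i][:,:2]*1000
    print(zl,zh,cv2.minAreaRect(q.astype(np.float32)),len(q))
E
```

```text
(array([2098,  508,   26,    7,   10,   31,   16,   29,   28,   32,   60,
        124,  234,  240,  160,   38,  126,  526,  635,  442,  143,   93,
        192,  120,   73,  155,  129,   97,   22,   11,   10,   13,   18,
         44]), array([0.   , 0.004, 0.008, 0.012, 0.016, 0.02 , 0.024, 0.028, 0.032,
       0.036, 0.04 , 0.044, 0.048, 0.052, 0.056, 0.06 , 0.064, 0.068,
       0.072, 0.076, 0.08 , 0.084, 0.088, 0.092, 0.096, 0.1  , 0.104,
       0.108, 0.112, 0.116, 0.12 , 0.124, 0.128, 0.132, 0.136]))
0.055 0.09 ((546.36181640625, -60.487274169921875), (185.07321166992188, 183.82467651367188), 50.16176223754883) 2219
0.06 0.075 ((546.28955078125, -58.64836120605469), (170.5937957763672, 173.36790466308594), 48.81926345825195) 927
0.03 0.09 ((543.289794921875, -64.66323852539062), (201.02459716796875, 191.505126953125), 49.37197494506836) 2772
```

```bash
python3 - <<'E'
from h import *
p,R=plan([.575,-.085,.25],rpy(-90,0,-41),10)
E
```

```text
shift/row mm 34.740006048423034 deg/row 2.4037166038132805
[[[0.0428,-0.0002,-0.0075],[0.0002,-0.0267,-0.0]],[[0.0424,-0.0002,-0.0092],[0.0002,-0.0267,-0.0]],[[0.042,-0.0002,-0.011],[0.0002,-0.0267,-0.0]],[[0.0415,-0.0002,-0.0128],[0.0002,-0.0267,-0.0]],[[0.0409,-0.0002,-0.0145],[0.0002,-0.0267,-0.0]],[[0.0403,-0.0002,-0.0162],[0.0002,-0.0267,-0.0]],[[0.0396,-0.0002,-0.0179],[0.0002,-0.0267,-0.0]],[[0.0388,-0.0003,-0.0195],[0.0002,-0.0267,-0.0]]]
[[[0.0379,-0.0002,-0.0211],[0.0002,-0.0267,-0.0]],[[0.0371,-0.0002,-0.0227],[0.0002,-0.0267,-0.0]]]
end [ 0.575 -0.085  0.25 ] [-8.997e+01  3.000e-02 -4.101e+01]
```

Request:
drive_tool:
  series:
    - [[0.043,0,-0.0075],[0,-0.0267,0]]
    - [[0.0425,0,-0.009],[0,-0.0267,0]]
    - [[0.042,0,-0.011],[0,-0.0267,0]]
    - [[0.0415,0,-0.013],[0,-0.0267,0]]
    - [[0.041,0,-0.0145],[0,-0.0267,0]]
    - [[0.04,0,-0.016],[0,-0.0267,0]]
    - [[0.0395,0,-0.018],[0,-0.0267,0]]
    - [[0.039,0,-0.0195],[0,-0.0267,0]]

```text
time_s: 4.85
position: [0.5574, -0.019, 0.2482]
tool_rot: [-90.1, 0.1, -45.7]
force: [0.4, -0.3, -1.9]
opening: 0.149
```

Request:
drive_tool:
  series:
    - [[0.038,0,-0.021],[0,-0.0267,0]]
    - [[0.037,0,-0.0225],[0,-0.0267,0]]
    - [[0,0,0],[0,0,0]]
    - [[0,0,0],[0,0,0]]

```text
time_s: 5.25
position: [0.5755, -0.085, 0.2482]
tool_rot: [-90.1, 0.1, -41.1]
force: [-0.4, 1.0, -1.9]
opening: 0.151
```

```bash
python3 - <<'E'
from h import *
import pickle
p,R,s=cur();print(p,s['tool_rot'],s['q'],s['time_s'])
c=cap('wrist','w3.png')
pickle.dump((p,R.as_quat(),dict(c)),open('w3.pkl','wb'))
E
```

```text
[ 0.57551131 -0.08503805  0.24817905] [-90.07630027   0.14998942 -41.1204097 ] [-1.13956836e+01  2.22686440e+01  1.00653595e+02  9.64227170e-03
  5.72458470e+01 -6.02806025e+01] 5.25
```

View pics/w3.png

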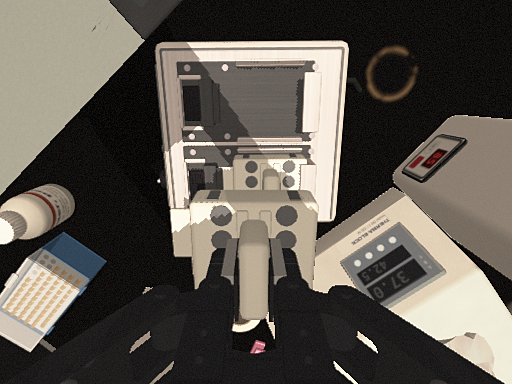

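```bash
python3 - <<'E'
from h import *
import pickle
p,q,c=pickle.load(open('w3.pkl','rb'))
a=cv2.resize(c['img'][35:195,145:360],None,fx=3.7,fy=3.7,interpolation=cv2.INTER_CUBIC)
for u in range(150,360,20): cv2.putText(a,str(u),(int((u-145)*3.7),10),0,.35,(0,0,255),1);cv2.line(a,(int((u-145)*3.7),12),(int((u-145)*3.7),18),(0,0,255),1)
for v in range(40,195,20): cv2.putText(a,str(v),(0,int((v-35)*3.7)),0,.35,(0,0,255),1)
cv2.imwrite('pics/w3c.png',a)
T=np.eye(4);T[:3,:3]=Ro.from_quat(q).as_matrix();T[:3,3]=p
P=pts(c,T@np.array(c['T_tool_cam']));np.save('P3.npy',P)
m=np.zeros(P.shape[:2],bool);m[40:225,155:350]=1;m[155:,:]=0
mm=m&(P[...,2]>.04)
# left/top/right edges of housing
def fit(pp,ax):
    pp=np.array(pp);
    for _ in range(4):
        f=np.polyfit(pp[:,1-ax],pp[:,ax],1);r=pp[:,ax]-np.polyval(f,pp[:,1-ax]);pp=pp[abs(r)<max(.0015,r.std()*1.5)]
    return f,r.std(),len(pp)
c0=np.array([.546,-.06]);
yaw=np.radians(48.9);X=np.array([np.cos(yaw),np.sin(yaw)]);Y=np.array([-X[1],X[0]])
S=np.stack([(P[...,:2]-c0)@X,(P[...,:2]-c0)@Y],-1)
L=[];Rr=[];Tt=[]
for v in range(50,150,3):
    cols=[u for u in range(150,355) if P[v,u,2]>.05 and P[v,u,2]<.09]
    L.append(S[v,cols[0]]);Rr.append(S[v,cols[-1]])
for u in range(170,340,3):
    rows=[v for v in range(35,100) if .05<P[v,u,2]<.09];Tt.append(S[rows[0],u])
for n,e,ax in(('front',L,0),('rear',Rr,0),('left',Tt,1)):
    f,r,k=fit(e,ax);print(n,'slope deg',np.degrees(f[0]),'at',f[1],r,k)
for u,v in [(165,60),(250,90),(250,110),(190,100),(200,100),(180,100),(310,100),(320,100),(335,100),(270,66),(270,137)]: print(u,v,P[v,u].round(4),S[v,u].round(4))
E
```

```text
front slope deg -0.17101573814198484 at -0.09334458745030487 0.0005719827593716547 34
rear slope deg -0.3688087186210872 at 0.09052373917849206 0.0006145574240635282 34
left slope deg 0.3933861150965828 at 0.08923916509326879 0.0005580448482892774 57
165 60 [ 0.4389 -0.0731  0.0713] [-0.0803  0.0721]
250 90 [ 0.5092 -0.0319  0.0756] [-0.003   0.0462]
250 110 [ 0.5226 -0.0437  0.075 ] [-0.0031  0.0284]
190 100 [ 0.481  -0.0774  0.0911] [-0.0558  0.0375]
200 100 [ 0.4869 -0.0707  0.0914] [-0.0469  0.0375]
180 100 [ 0.4742 -0.0853  0.0839] [-0.0663  0.0375]
310 100 [5.484e-01 1.000e-04 1.091e-01] [0.0469 0.0377]
320 100 [0.5593 0.0119 0.0714] [0.0629 0.0373]
335 100 [0.5686 0.0226 0.0712] [0.0771 0.0373]
270 66 [ 0.5059 -0.0053  0.0804] [0.0148 0.0662]
270 137 [ 0.5532 -0.0454  0.0828] [0.0157 0.0042]
```

View pics/w3c.png

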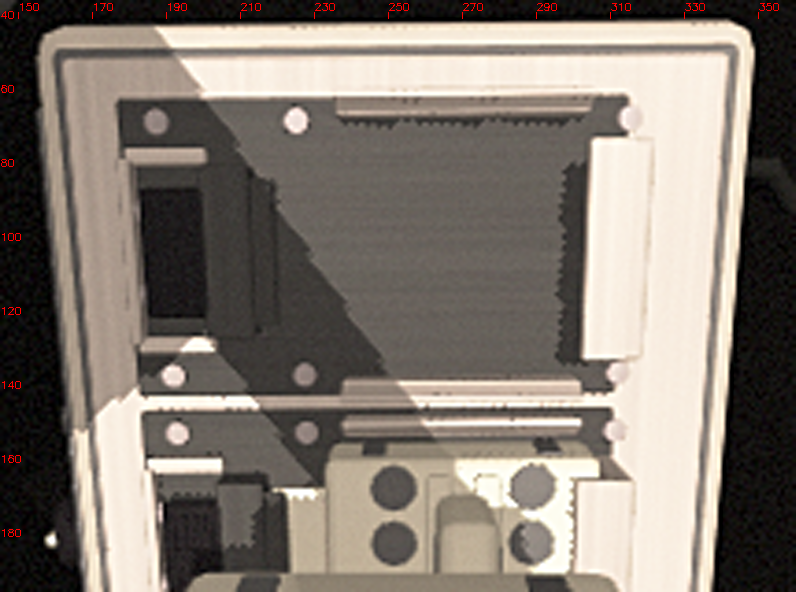

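```bash
python3 - <<'E'
from h import *
P=np.load('P3.npy')
c0=np.array([.546,-.06]);yaw=np.radians(49.2);X=np.array([np.cos(yaw),np.sin(yaw)]);Y=np.array([-X[1],X[0]])
S=np.stack([(P[...,:2]-c0)@X,(P[...,:2]-c0)@Y,P[...,2]],-1)*1000
med=np.median(S[90:116],0)
for u in list(range(176,226))+list(range(294,326)): print(u,med[u].round(1),end=' | ')
print()
u0=240
med=np.median(S[:,245:295],1)
for v in list(range(56,75))+list(range(130,162)): print(v,med[v].round(1),end=' | ')
print('\nbench',np.median(P[100:150,60:140,2]),np.median(P[10:40,400:500,2]))
for v in (80,90,100,110,120,130): print('hook edge row',v,[ (u,S[v,u].round(1).tolist()) for u in range(300,307)])
E
```

```text
176 [-73.   35.5  71. ] | 177 [-72.3  35.4  70.9] | 178 [-71.1  35.4  71.6] | 179 [-67.2  35.7  84.1] | 180 [-66.2  36.5  83.9] | 181 [-65.6  35.6  83.1] | 182 [-65.2  35.6  82.2] | 183 [-64.4  35.5  83.5] | 184 [-61.2  35.7  91.1] | 185 [-59.9  35.8  91.8] | 186 [-59.1  36.6  91.9] | 187 [-58.4  35.7  91.3] | 188 [-57.5  35.7  91.4] | 189 [-56.4  35.7  92.2] | 190 [-55.8  35.7  91.3] | 191 [-55.   35.7  90.9] | 192 [-53.9  35.7  91.8] | 193 [-52.9  35.7  91.8] | 194 [-52.4  35.7  90.9] | 195 [-51.2  35.7  91.6] | 196 [-50.2  35.7  92.1] | 197 [-49.6  35.7  91.2] | 198 [-48.7  35.7  91.1] | 199 [-47.8  35.7  90.9] | 200 [-46.9  35.7  90.9] | 201 [-46.1  35.7  90.9] | 202 [-45.3  35.7  90.5] | 203 [-44.4  35.6  90.6] | 204 [-43.4  35.6  90.9] | 205 [-42.5  35.6  90.7] | 206 [-41.7  35.6  90.5] | 207 [-40.8  35.6  90.7] | 208 [-39.9  35.6  90.9] | 209 [-39.1  35.6  90.6] | 210 [-38.1  35.6  90.8] | 211 [-37.3  35.6  90.7] | 212 [-36.3  35.6  90.4] | 213 [-35.8  35.6  88.7] | 214 [-34.8  35.5  88.6] | 215 [-33.8  35.6  89.5] | 216 [-32.9  35.6  89.4] | 217 [-32.   35.6  90. ] | 218 [-31
[... 2788 characters left out ...]
109.1]), (305, [43.0, 37.5, 108.8]), (306, [43.8, 37.5, 109.1])]
hook edge row 110 [(300, [44.0, 28.1, 75.4]), (301, [44.9, 28.1, 75.8]), (302, [45.6, 28.2, 77.3]), (303, [41.6, 29.5, 109.2]), (304, [42.6, 29.5, 108.7]), (305, [43.2, 29.5, 109.6]), (306, [44.1, 29.5, 109.4])]
hook edge row 120 [(300, [44.4, 19.0, 75.7]), (301, [45.4, 19.0, 75.3]), (302, [41.6, 21.2, 106.2]), (303, [42.0, 21.4, 109.4]), (304, [42.7, 21.5, 109.9]), (305, [43.8, 21.4, 108.7]), (306, [44.7, 21.3, 108.1])]
hook edge row 130 [(300, [44.7, 9.7, 76.2]), (301, [45.6, 9.8, 76.8]), (302, [41.7, 13.0, 108.1]), (303, [42.3, 13.2, 109.5]), (304, [43.4, 13.0, 108.3]), (305, [44.1, 13.1, 108.8]), (306, [44.9, 13.1, 109.0])]
```

```bash
cat >> h.py <<'E'
SEAT=np.array([.5290,-.0258,.0757]);YAW=49.2;GH=.0495
def toolpose(bx,bz,th,y=0.0):  # mm, mm, deg -> TCP world pos, tool R; B= bottom edge of tongue end in seat frame
    t=np.radians(th);c,s=np.cos(t),np.sin(t)
    x=bx/1000+.050*c-GH*s; z=bz/1000+.050*s+GH*c
    Rs=Ro.from_euler('z',YAW,degrees=True)
    pos=SEAT+Rs.apply([x,y/1000,z])
    Rc=(Rs*Ro.from_euler('y',-th,degrees=True)).as_matrix()
    return pos,Ro.from_matrix(np.c_[-Rc[:,1],-Rc[:,2],Rc[:,0]])
def cass():  # where cassette tip/origin is in seat frame from measured tcp
    p,R,s=cur();Rs=Ro.from_euler('z',YAW,degrees=True)
    o=Rs.inv().apply(p+R.apply([0,GH,0])-SEAT)*1000;b=Rs.inv().apply(p+R.apply([0,GH,-.05])-SEAT)*1000
    xc=Rs.inv().apply(R.apply([0,0,1]))
    print('t',s['time_s'],'origin',o.round(2),'B',b.round(2),'tilt',np.degrees(np.arcsin(xc[2])).round(2),'yaw',np.degrees(np.arctan2(xc[1],xc[0])).round(2),'f',np.round(s['force'],1),'q',np.round(s['q'],1))
E
python3 - <<'E'
from h import *
cass()
p,R=plan(*toolpose(-41,60,28),8)
E
```

```text
t 5.3 origin [-13.99 -73.21 123.28] B [-63.99 -72.98 123.34] tilt -0.06 yaw -0.27 f [ 0.1  0.3 -0.7] q [-11.3  22.2 100.7   0.   57.3 -60.3]
shift/row mm 10.822155643053343 deg/row 3.50818508963055
[[[-0.0114,0.0072,-0.001],[0.039,-0.0004,-0.0001]],[[-0.0115,0.007,-0.0014],[0.039,-0.0004,-0.0001]],[[-0.0114,0.007,-0.0019],[0.039,-0.0004,-0.0001]],[[-0.0115,0.0069,-0.0023],[0.039,-0.0004,-0.0001]],[[-0.0114,0.0066,-0.0027],[0.039,-0.0004,-0.0001]],[[-0.0115,0.0066,-0.003],[0.039,-0.0004,-0.0001]],[[-0.0114,0.0063,-0.0035],[0.039,-0.0004,-0.0001]],[[-0.0115,0.0061,-0.0039],[0.039,-0.0004,-0.0001]]]
end [ 0.5158 -0.041   0.2028] [-61.98   0.   -40.81]
```

Request:
drive_tool:
  series:
    - [[-0.0114,0.0072,-0.001],[0.039,-0.0004,0]]
    - [[-0.0115,0.007,-0.0014],[0.039,-0.0004,0]]
    - [[-0.0114,0.007,-0.0019],[0.039,-0.0004,0]]
    - [[-0.0115,0.0069,-0.0023],[0.039,-0.0004,0]]
    - [[-0.0114,0.0066,-0.0027],[0.039,-0.0004,0]]
    - [[-0.0115,0.0066,-0.003],[0.039,-0.0004,0]]
    - [[-0.0114,0.0063,-0.0035],[0.039,-0.0004,0]]
    - [[-0.0115,0.0061,-0.0039],[0.039,-0.0004,0]]

```text
time_s: 6.1
position: [0.516, -0.04, 0.2038]
tool_rot: [-61.8, -0.1, -40.7]
force: [-1.7, 0.3, -1.7]
opening: 0.154
```

Request:
drive_tool:
  series:
    - [[0,0,0],[0,0,0]]
    - [[0,0,0],[0,0,0]]
    - [[0,0,0],[0,0,0]]

```text
time_s: 6.4
position: [0.5174, -0.0412, 0.2045]
tool_rot: [-62.0, -0.1, -40.7]
force: [0.5, -0.8, -0.8]
opening: 0.154
```

```bash
python3 - <<'E'
from h import *
import pickle
cass()
p,R,s=cur()
c=cap('wrist','w4.png');pickle.dump((p,R.as_quat(),dict(c)),open('w4.pkl','wb'))
c=cap('side');cv2.imwrite('pics/s4.png',cv2.resize(c['img'][130:250,210:340],None,fx=5,fy=5,interpolation=cv2.INTER_CUBIC))
p,R=plan(*toolpose(-41,25,28),3)
E
```

```text
t 6.4 origin [ 4.01 -1.34 85.08] B [-40.13  -1.47  61.6 ] tilt 28.01 yaw 0.16 f [ 0.5 -0.8 -0.8] q [ -26.1   18.4  123.    44.8   40.1 -110.8]
shift/row mm 12.230187855988587 deg/row 0.06116142334346863
[[[-0.0006,0.0133,-0.0075],[-0.0002,0.0006,0.0002]],[[-0.0005,0.0133,-0.0075],[-0.0002,0.0006,0.0002]],[[-0.0005,0.0133,-0.0075],[-0.0002,0.0006,0.0002]]]
end [ 0.5159 -0.041   0.1679] [-62.01  -0.   -40.79]
```

View pics/w4.png

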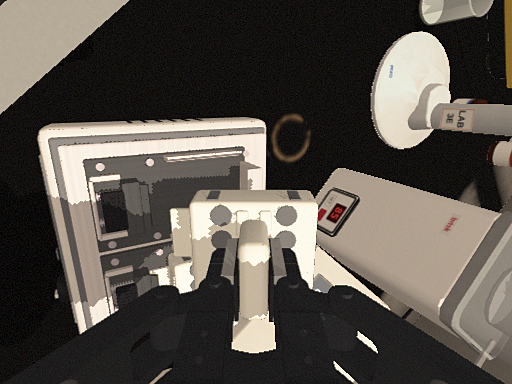

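View pics/s4.png

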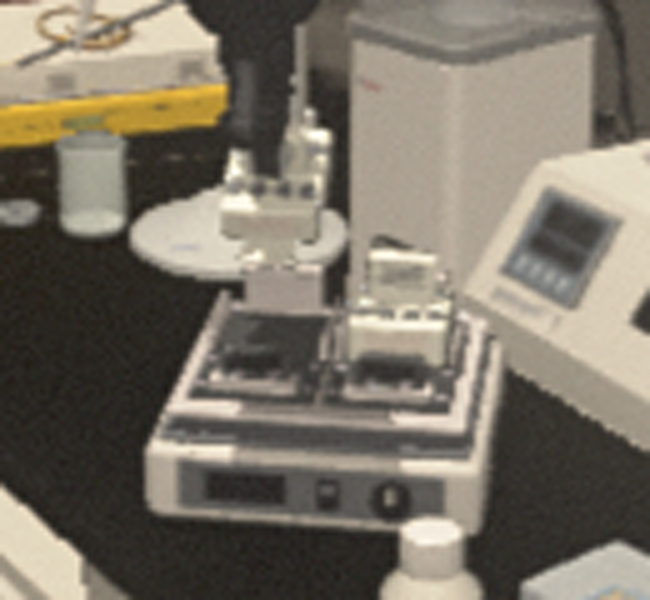

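```bash
python3 - <<'E'
from inhand import *
import pickle
p,q,c=pickle.load(open('w4.pkl','rb'));inhand(c)
T=np.eye(4);T[:3,:3]=Ro.from_quat(q).as_matrix();T[:3,3]=p
P=pts(c,T@np.array(c['T_tool_cam']))
S=Ro.from_euler('z',YAW,degrees=True).inv().apply(P.reshape(-1,3)-SEAT).reshape(P.shape)*1000
for v,us in((205,range(108,165,3)),): print([(u,S[v,u].round(1).tolist()) for u in us])
m=(abs(S[...,0])<25)&(abs(S[...,1])<28)&(abs(S[...,2])<6);print('floor',np.median(S[m][:,2]),m.sum())
# jaw points: z 12..18
m=(S[...,0]>-60)&(S[...,0]<-35)&(abs(S[...,1])<16)&(S[...,2]>10)&(S[...,2]<19);print('jaw max x',np.percentile(S[m][:,0],[95,99]),m.sum())
# guide y: z 12-17
m=(abs(S[...,0])<28)&(S[...,2]>13)&(S[...,2]<18)
print(np.histogram(S[m][:,1],bins=np.arange(-50,50,2)))
E
```

```text
top plane y=0.0058*x+0.0014*z+0.0232 5792 rms 0.0009719112477833256
tool z range [-0.03338799 -0.03279516  0.03346242  0.03395777] x min [-0.02765783 -0.02728809]
[(108, [-73.0, 5.6, 15.5]), (111, [-71.1, 5.8, 16.9]), (114, [-69.2, 4.8, 14.8]), (117, [-67.3, 4.5, 15.1]), (120, [-65.4, 4.6, 16.1]), (123, [-63.5, 4.3, 16.2]), (126, [-61.4, 3.3, 14.3]), (129, [-59.5, 3.0, 14.5]), (132, [-57.6, 3.1, 15.6]), (135, [-55.6, 2.7, 15.5]), (138, [-53.6, 2.6, 16.2]), (141, [-51.5, 2.1, 15.7]), (144, [-49.0, 0.5, 12.1]), (147, [-47.2, 1.0, 14.4]), (150, [-44.8, -0.1, 12.4]), (153, [-40.7, -4.9, -0.3]), (156, [-38.5, -5.1, 0.0]), (159, [-36.3, -5.2, 1.0]), (162, [-33.9, -5.8, 0.3])]
floor 0.24492275113900674 2078
jaw max x [-45.76665493 -44.92946563] 891
(array([  6,  11,   0,   0,   0,   0,   0,   0,   0,   0,   0,   0,   0,
         0,   0,   0,   0,   0,   0,   0,   0,   0,   0,   0,   0,   0,
         0,   0,   0,   0,   0,   0,   0,   0,   0,   0,   0,   0,   0,
         0,   0,  79, 177,   0,   0,   0,   0,   0,   0]), array([-50, -48, -46, -44, -42, -40, -38, -36, -34, -32, -30, -28, -26,
       -24, -22, -20, -18, -16, -14, -12, -10,  -8,  -6,  -4,  -2,   0,
         2,   4,   6,   8,  10,  12,  14,  16,  18,  20,  22,  24,  26,
        28,  30,  32,  34,  36,  38,  40,  42,  44,  46,  48]))
```

Request:
drive_tool:
  series:
    - [[-0.0006,0.0133,-0.0075],[0,0.0006,0]]
    - [[-0.0005,0.0133,-0.0075],[0,0.0006,0]]
    - [[-0.0005,0.0133,-0.0075],[0,0,0]]
    - [[0,0,0],[0,0,0]]
    - [[0,0,0],[0,0,0]]
    - [[0,0,0],[0,0,0]]

```text
time_s: 7.1
position: [0.5157, -0.0412, 0.1681]
tool_rot: [-61.9, -0.1, -40.8]
force: [1.0, -0.0, -1.3]
opening: 0.15
```

```bash
python3 - <<'E'
from h import *
cass()
p,R=plan(*toolpose(-41,2,28),4)
E
```

```text
t 7.1 origin [ 2.94 -0.05 48.75] B [-41.17  -0.07  25.21] tilt 28.09 yaw 0.03 f [ 1.  -0.  -1.3] q [ -26.2   22.1  125.    50.3   36.3 -117.7]
shift/row mm 5.809967597530996 deg/row 0.028085717452558178
[[[-0.0,0.0064,-0.0033],[-0.0002,0.0001,0.0002]],[[-0.0,0.0065,-0.0034],[-0.0002,0.0001,0.0002]],[[-0.0,0.0064,-0.0033],[-0.0002,0.0001,0.0002]],[[-0.0,0.0065,-0.0034],[-0.0002,0.0001,0.0002]]]
end [ 0.5159 -0.041   0.1449] [-6.198e+01  1.000e-02 -4.081e+01]
```

Request:
drive_tool:
  series:
    - [[0,0.0065,-0.0034],[0,0,0]]
    - [[0,0.0065,-0.0034],[0,0,0]]
    - [[0,0.0065,-0.0034],[0,0,0]]
    - [[0,0.0065,-0.0034],[0,0,0]]
    - [[0,0,0],[0,0,0]]
    - [[0,0,0],[0,0,0]]
    - [[0,0,0],[0,0,0]]

```text
time_s: 7.8
position: [0.5154, -0.041, 0.1441]
tool_rot: [-61.9, -0.0, -40.8]
force: [1.0, 0.4, -2.1]
opening: 0.151
```

```bash
python3 - <<'E'
from h import *
cass()
c=cap('wrist');cv2.imwrite('pics/w5.png',cv2.resize(c['img'][100:300,80:340],None,fx=3,fy=3))
c=cap('side');cv2.imwrite('pics/s5.png',cv2.resize(c['img'][150:250,230:330],None,fx=6,fy=6,interpolation=cv2.INTER_CUBIC))
p,R=plan(*toolpose(-50,1.5,28),4)
p,R=plan(*toolpose(-59.5,1.5,28),4,p,R)
E
```

```text
t 7.8 origin [ 2.85  0.34 24.68] B [-41.26   0.35   1.14] tilt 28.08 yaw -0.01 f [ 1.   0.4 -2.1] q [ -26.2   24.8  126.1   54.4   34.1 -122.7]
shift/row mm 2.162749437500647 deg/row 0.023505367024296838
[[[0.0001,-0.0013,-0.0024],[-0.0002,-0.0,0.0001]],[[0.0001,-0.0014,-0.0023],[-0.0002,-0.0,0.0001]],[[0.0001,-0.0013,-0.0024],[-0.0002,-0.0,0.0001]],[[0.0001,-0.0013,-0.0023],[-0.0002,-0.0,0.0001]]]
end [ 0.51   -0.0478  0.1444] [-61.99  -0.   -40.81]
shift/row mm 2.378112148290406 deg/row 0.003529775583557511
[[[-0.0,-0.0014,-0.0026],[-0.0,-0.0,0.0]],[[-0.0,-0.0014,-0.0026],[-0.0,-0.0,0.0]],[[-0.0,-0.0014,-0.0027],[-0.0,-0.0,0.0]],[[-0.0,-0.0014,-0.0026],[-0.0,-0.0,0.0]]]
end [ 0.5038 -0.055   0.1444] [-61.99  -0.   -40.81]
```

View pics/w5.png

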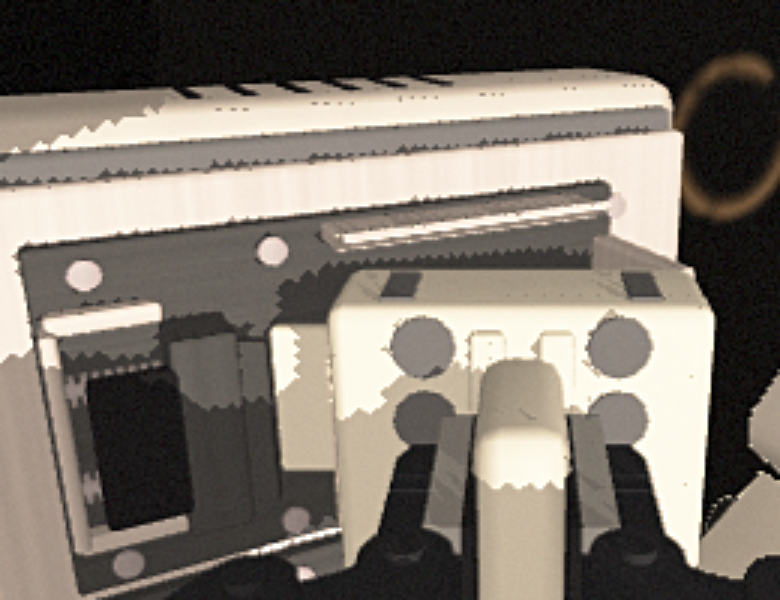

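View pics/s5.png

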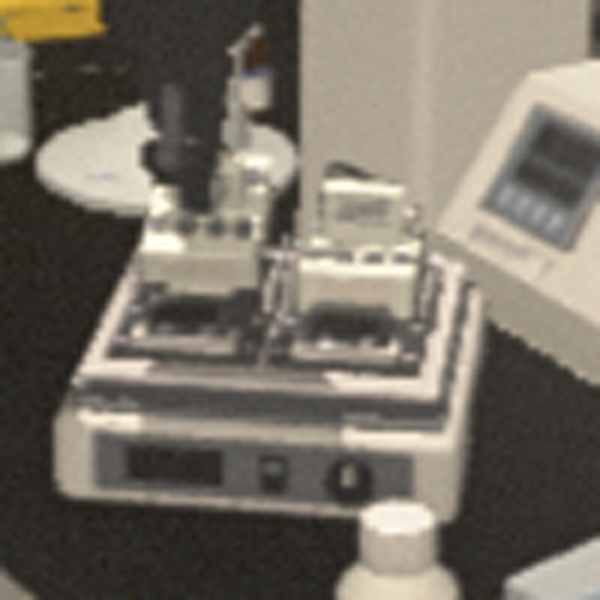

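Request:
drive_tool:
  series:
    - [[0,-0.0013,-0.0024],[0,0,0]]
    - [[0,-0.0013,-0.0024],[0,0,0]]
    - [[0,-0.0013,-0.0024],[0,0,0]]
    - [[0,-0.0013,-0.0024],[0,0,0]]
    - [[0,0,0],[0,0,0]]
    - [[0,0,0],[0,0,0]]

```text
time_s: 8.5
position: [0.5096, -0.0477, 0.1441]
tool_rot: [-61.9, -0.0, -40.8]
force: [1.7, 1.8, -1.0]
opening: 0.152
```

```bash
python3 - <<'E'
from h import *
cass()
c=cap('wrist');cv2.imwrite('pics/w6.png',cv2.resize(c['img'][100:300,80:340],None,fx=3,fy=3))
p,R=plan(*toolpose(-60,1.5,28),5)
E
```

```text
t 8.5 origin [-5.89  0.35 24.75] B [-50.     0.37   1.2 ] tilt 28.09 yaw -0.03 f [ 1.7  1.8 -1. ] q [ -27.3   24.6  126.4   54.1   34.4 -123.6]
shift/row mm 1.9905623203087426 deg/row 0.019006524365308954
[[[0.0001,-0.0012,-0.0022],[-0.0002,-0.0,0.0001]],[[0.0001,-0.0013,-0.0021],[-0.0002,-0.0,0.0001]],[[0.0001,-0.0012,-0.0022],[-0.0002,-0.0,0.0001]],[[0.0,-0.0012,-0.0021],[-0.0002,-0.0,0.0001]],[[0.0001,-0.0012,-0.0022],[-0.0002,-0.0,0.0001]]]
end [ 0.5035 -0.0554  0.1444] [-6.200e+01  2.000e-02 -4.081e+01]
```

View pics/w6.png

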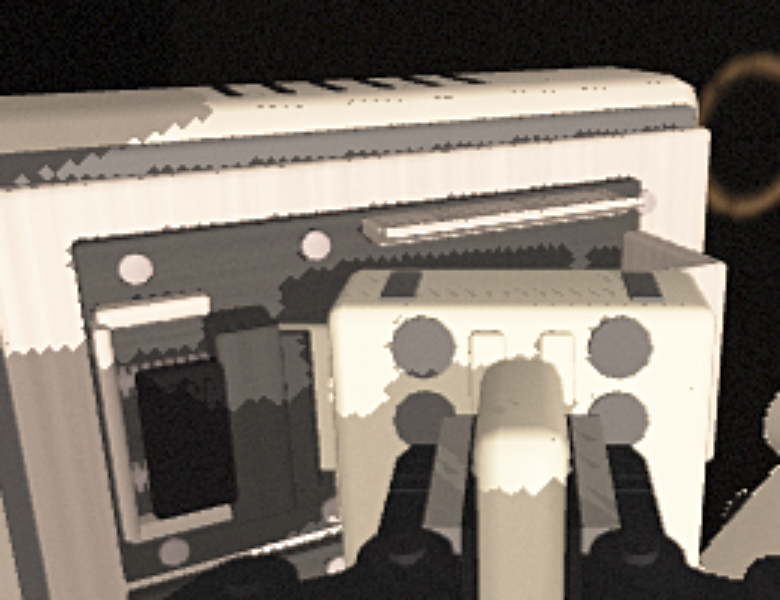

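Request:
drive_tool:
  series:
    - [[0,-0.0012,-0.0022],[0,0,0]]
    - [[0,-0.0012,-0.0022],[0,0,0]]
    - [[0,-0.0012,-0.0022],[0,0,0]]
    - [[0,-0.0012,-0.0022],[0,0,0]]
    - [[0,-0.0012,-0.0022],[0,0,0]]
    - [[0,0,0],[0,0,0]]
    - [[0,0,0],[0,0,0]]

```text
time_s: 9.25
position: [0.5031, -0.0553, 0.1442]
tool_rot: [-61.9, -0.0, -40.8]
force: [3.9, 2.8, -1.0]
opening: 0.148
```

```bash
python3 - <<'E'
from h import *
cass()
c=cap('wrist');cv2.imwrite('pics/w7.png',cv2.resize(c['img'][100:300,80:340],None,fx=3,fy=3))
E
```

```text
t 9.25 origin [-15.93   0.34  24.8 ] B [-60.04   0.36   1.26] tilt 28.09 yaw -0.03 f [ 3.9  2.8 -1. ] q [ -28.6   24.5  126.7   53.8   34.8 -124.5]
```

View pics/w7.png

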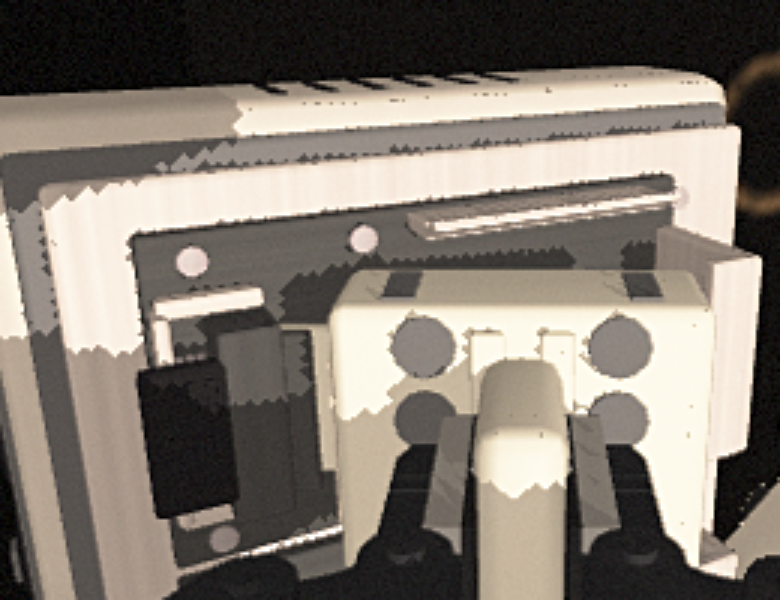

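```bash
python3 - <<'E'
from h import *
p,R,_=cur()
for th in (24.5,21,17.5,14,10.5,7,3.5,0):
    f=th/28
    p,R=plan(*toolpose(-60.5,0.6+.6*f,th),1,p,R)
E
```

```text
shift/row mm 4.018149495104956 deg/row 3.5842079693747486
[[[0.0005,0.0039,0.0031],[-0.0398,-0.0002,0.0003]]]
end [ 0.5058 -0.0527  0.1426] [-65.5  -0.  -40.8]
shift/row mm 4.341379188639953 deg/row 3.5020524713708463
[[[-0.0,0.004,0.0037],[-0.0389,0.0,0.0]]]
end [ 0.5084 -0.0497  0.1409] [-69.   -0.  -40.8]
shift/row mm 4.315342964215003 deg/row 3.501052471430354
[[[-0.0,0.004,0.0036],[-0.0389,-0.0,0.0]]]
end [ 0.5109 -0.0468  0.1389] [-72.5  -0.  -40.8]
shift/row mm 4.346434268459841 deg/row 3.500052471489939
[[[-0.0,0.0041,0.0036],[-0.0389,-0.0,0.0]]]
end [ 0.5134 -0.044   0.1367] [-76.   -0.  -40.8]
shift/row mm 4.318422757491064 deg/row 3.499052471549546
[[[-0.0,0.004,0.0037],[-0.0389,-0.0,0.0]]]
end [ 0.5157 -0.0412  0.1343] [-79.5  -0.  -40.8]
shift/row mm 4.302683808474298 deg/row 3.4980524716091623
[[[-0.0,0.004,0.0036],[-0.0389,-0.0,0.0]]]
end [ 0.518  -0.0386  0.1317] [-83.   -0.  -40.8]
shift/row mm 4.343518082600689 deg/row 3.49705247166885
[[[-0.0,0.004,0.0036],[-0.0389,-0.0,0.0]]]
end [ 0.5201 -0.0362  0.1288] [-86.5  -0.  -40.8]
shift/row mm 4.386731746863859 deg/row 3.4960524717285404
[[[-0.0,0.004,0.0037],[-0.0388,-0.0,0.0]]]
end [ 0.5222 -0.0338  0.1258] [-90.   -0.  -40.8]
```

Request:
drive_tool:
  series:
    - [[0.0003,0.004,0.0031],[-0.0398,0,0]]
    - [[0,0.004,0.0037],[-0.0389,0,0]]
    - [[0,0.004,0.0036],[-0.0389,0,0]]
    - [[0,0.0041,0.0036],[-0.0389,0,0]]
    - [[0,0,0],[0,0,0]]
    - [[0,0,0],[0,0,0]]

```text
time_s: 9.9
position: [0.5139, -0.0434, 0.1368]
tool_rot: [-76.0, -0.1, -40.7]
force: [2.8, 2.8, 1.2]
opening: 0.148
```

```bash
python3 - <<'E'
from h import *
cass()
p,R,_=cur()
for th in (10.5,7,3.5,1.5):
    p,R=plan(*toolpose(-60.5,0.8,th),1,p,R)
E
```

```text
t 9.9 origin [-11.13  -0.14  13.06] B [-59.64  -0.2    0.94] tilt 14.02 yaw 0.08 f [2.8 2.8 1.2] q [-16.9  24.  121.3  25.1  31.4 -87.4]
shift/row mm 3.7276285601310972 deg/row 3.519104846716265
[[[-0.0001,0.0039,0.0026],[-0.0391,0.0008,0.0008]]]
end [ 0.5157 -0.0412  0.1343] [-79.5  -0.  -40.8]
shift/row mm 4.2757440546120336 deg/row 3.498576607231455
[[[0.0,0.0039,0.0037],[-0.0389,0.0,0.0]]]
end [ 0.518  -0.0386  0.1317] [-83.   -0.  -40.8]
shift/row mm 4.274106487279053 deg/row 3.4975766073799317
[[[0.0,0.0039,0.0036],[-0.0389,0.0,0.0]]]
end [ 0.5201 -0.0361  0.129 ] [-86.5  -0.  -40.8]
shift/row mm 2.4842000087979965 deg/row 1.9965769978227552
[[[0.0,0.0022,0.0021],[-0.0222,0.0,0.0]]]
end [ 0.5213 -0.0348  0.1273] [-88.5  -0.  -40.8]
```

Request:
drive_tool:
  series:
    - [[0,0.0039,0.0026],[-0.0391,0,0]]
    - [[0,0.004,0.0037],[-0.0389,0,0]]
    - [[0,0.004,0.0036],[-0.0389,0,0]]
    - [[0,0.0023,0.0021],[-0.0222,0,0]]
    - [[0,0,0],[0,0,0]]
    - [[0,0,0],[0,0,0]]

```text
time_s: 10.5
position: [0.521, -0.0351, 0.1268]
tool_rot: [-88.5, -0.0, -40.8]
force: [3.1, 2.9, 0.0]
opening: 0.153
```

```bash
python3 - <<'E'
from h import *
cass()
c=cap('wrist','w8.png')
p,R,_=cur()
p,R=plan(*toolpose(-60.5,0.3,0),2,p,R)
E
```

```text
t 10.5 origin [-10.99  -0.02   1.62] B [-6.097e+01 -2.000e-02  3.000e-01] tilt 1.52 yaw -0.0 f [3.1 2.9 0. ] q [ -8.   26.7 115.5   2.1  37.  -58.9]
shift/row mm 1.2352669391776134 deg/row 0.7578347631809367
[[[0.0,0.0009,0.0013],[-0.0084,-0.0002,0.0002]],[[0.0,0.0008,0.0013],[-0.0084,-0.0002,0.0002]]]
end [ 0.5221 -0.0337  0.1255] [-9.000e+01  1.000e-02 -4.079e+01]
```

View pics/w8.png

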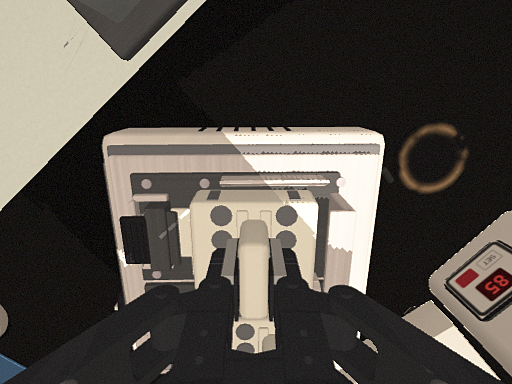

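Request:
drive_tool:
  series:
    - [[0,0.0009,0.0008],[-0.0084,0,0]]
    - [[0,0.0009,0.0008],[-0.0084,0,0]]
    - [[0,0,0],[0,0,0]]
    - [[0,0,0],[0,0,0]]

```text
time_s: 10.95
position: [0.5216, -0.0343, 0.1255]
tool_rot: [-90.0, -0.0, -40.8]
force: [3.4, 3.9, -0.5]
opening: 0.155
```

```bash
python3 - <<'E'
from h import *
cass()
E
```

```text
t 10.95 origin [-1.126e+01  1.000e-02  2.600e-01] B [-6.126e+01  3.000e-02  3.000e-01] tilt -0.05 yaw -0.02 f [ 3.4  3.9 -0.5] q [-7.000e+00  2.720e+01  1.147e+02 -1.000e-01  3.810e+01 -5.620e+01]
```

Request:
drive_tool:
  series:
    - [[0,0.0005,0],[0,0,0]]
    - [[0,0.0005,0],[0,0,0]]
    - [[0,0,0],[0,0,0]]
    - [[0,0,0],[0,0,0]]

```text
time_s: 11.35
position: [0.5217, -0.0343, 0.1252]
tool_rot: [-90.0, -0.0, -40.8]
force: [0.5, 5.1, 10.1]
opening: 0.149
```

Request:
drive_tool:
  series:
    - [[0,-0.0004,0.002],[0,0,0]]
    - [[0,0,0.0025],[0,0,0]]
    - [[0,0,0.0025],[0,0,0]]
    - [[0,0,0.0025],[0,0,0]]
    - [[0,0,0.0025],[0,0,0]]
    - [[0,0,0.0015],[0,0,0]]
    - [[0,0,0],[0,0,0]]
    - [[0,0,0],[0,0,0]]

```text
time_s: 12.15
position: [0.5282, -0.0266, 0.1252]
tool_rot: [-90.1, -0.0, -40.8]
force: [-1.8, -3.6, 9.9]
opening: 0.152
```

```bash
python3 - <<'E'
from h import *
cass()
c=cap('wrist','w9.png')
E
```

```text
t 12.15 origin [-1.2   0.08  0.02] B [-51.2    0.08   0.1 ] tilt -0.09 yaw -0.01 f [-1.8 -3.6  9.9] q [-6.100e+00  2.760e+01  1.139e+02 -1.000e-01  3.850e+01 -5.520e+01]
```

View pics/w9.png

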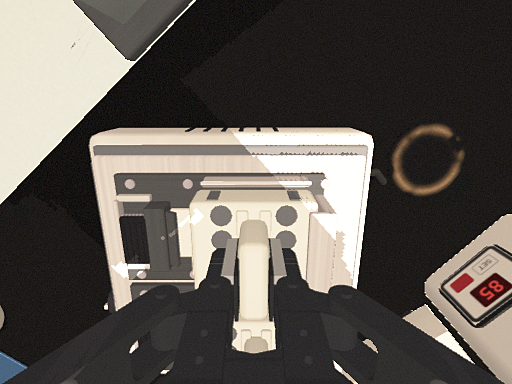

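Request:
drive_tool:
  series:
    - [[0,0,0],[0,0,0]]
    - [[0,0,0],[0,0,0]]
    - [[0,0,0],[0,0,0]]
    - [[0,0,0],[0,0,0]]
  jaw: 0.23

```text
time_s: 12.6
position: [0.5283, -0.0261, 0.1248]
tool_rot: [-90.1, 0.0, -40.8]
force: [0.1, 0.5, 0.3]
opening: 0.231
```

```bash
python3 - <<'E'
from h import *
cass()
c=cap('wrist');cv2.imwrite('pics/w10.png',cv2.resize(c['img'][160:360,130:390],None,fx=3,fy=3))
E
```

```text
t 12.6 origin [-0.71  0.31 -0.38] B [-50.71   0.33  -0.33] tilt -0.05 yaw -0.02 f [0.1 0.5 0.3] q [-6.100e+00  2.770e+01  1.139e+02 -1.000e-01  3.850e+01 -5.520e+01]
```

View pics/w10.png

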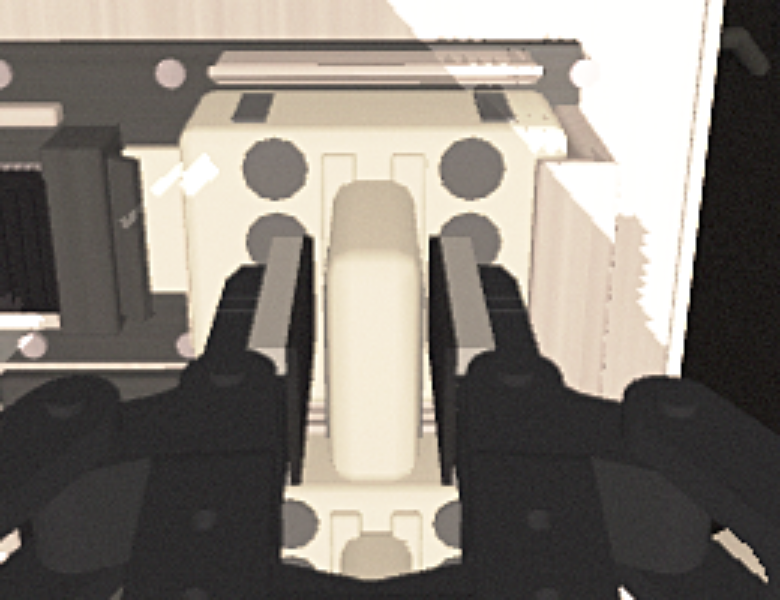

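Both pads are clear of the fin (gaps at about crop columns 320 and 430). The hook lip covers the rear of the box, and the tongue runs under the latch lip. I'll lift straight up now.

Request:
drive_tool:
  series:
    - [[0,-0.015,0],[0,0,0]]
    - [[0,-0.03,0],[0,0,0]]
    - [[0,-0.045,0],[0,0,0]]
    - [[0,-0.05,0],[0,0,0]]
    - [[0.03,-0.04,0],[0,0,0]]
    - [[0.035,0,0],[0,0,0]]
    - [[0.03,0,0],[0,0,0]]
    - [[0,0,0],[0,0,0]]

```text
time_s: 13.45
position: [0.588, -0.0774, 0.2702]
tool_rot: [-90.0, -0.1, -40.9]
force: [0.4, 0.6, 0.5]
opening: 0.226
```

Request:
drive_tool:
  series:
    - [[0,0,0],[0,0,0]]
    - [[0,0,0],[0,0,0]]

```text
time_s: 13.65
position: [0.5853, -0.0752, 0.2692]
tool_rot: [-90.1, 0.0, -40.8]
force: [0.4, 0.3, 0.5]
opening: 0.234
```

```bash
python3 - <<'E'
from h import *
import pickle
p,R,s=cur();print(p,s['time_s'],s['force'])
c=cap('wrist');pickle.dump((p,R.as_quat(),dict(c)),open('w11.pkl','wb'));cv2.imwrite('pics/w11.png',c['img'])
T=np.eye(4);T[:3,:3]=R.as_matrix();T[:3,3]=p
P=pts(c,T@np.array(c['T_tool_cam']))
S=Ro.from_euler('z',YAW,degrees=True).inv().apply(P.reshape(-1,3)-SEAT).reshape(P.shape)*1000
m=(abs(S[...,0])<32)&(abs(S[...,1])<30)
t=S[m&(S[...,2]>23)&(S[...,2]<29.5)&(S[...,0]<25)];A=np.c_[t[:,:2],np.ones(len(t))];k=np.linalg.lstsq(A,t[:,2],rcond=None)[0];print('top plane tilt deg',np.degrees(k[:2]),k[2],len(t))
f=S[m&(S[...,2]>52)&(S[...,2]<64)];print('fin',cv2.minAreaRect(f[:,:2].astype(np.float32)),np.median(f[:,2]))
t=S[(abs(S[...,1])<12)&(S[...,2]>23)&(S[...,2]<29.5)&(S[...,0]<0)&(S[...,0]>-60)];print('front edge x',np.percentile(t[:,0],[.5,1,2]))
t=S[(abs(S[...,0])<20)&(S[...,2]>23)&(S[...,2]<29.5)&(abs(S[...,1])<35)];print('y range',np.percentile(t[:,1],[.5,1,99,99.5]))
j=S[(S[...,0]>-62)&(S[...,0]<-37)&(abs(S[...,1])<14)&(S[...,2]>10)&(S[...,2]<19)];print('lip edge x',np.percentile(j[:,0],[95,99]),len(j))
c=cap('side');cv2.imwrite('pics/s11.png',cv2.resize(c['img'][150:250,230:330],None,fx=6,fy=6,interpolation=cv2.INTER_CUBIC))
E
```

```text
[ 0.58526844 -0.07520688  0.26915025] 13.65 [0.40461511 0.28742174 0.54215157]
top plane tilt deg [ 0.22575759 -0.0202036 ] 26.555749616317357 3052
fin ((-0.4537382125854492, -0.3883514404296875), (15.006010055541992, 38.69180679321289), 0.2861504852771759) 57.47230178574035
front edge x [-34.3389756  -34.20867961 -33.83059877]
y range [-28.22306704 -28.18014919  27.23025974  27.29052184]
lip edge x [-45.31160043 -44.69238125] 566
```

View pics/w11.png

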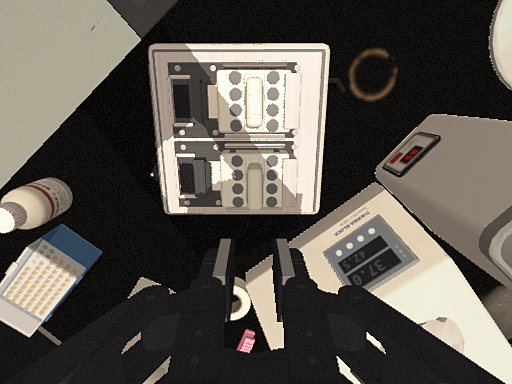

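View pics/s11.png

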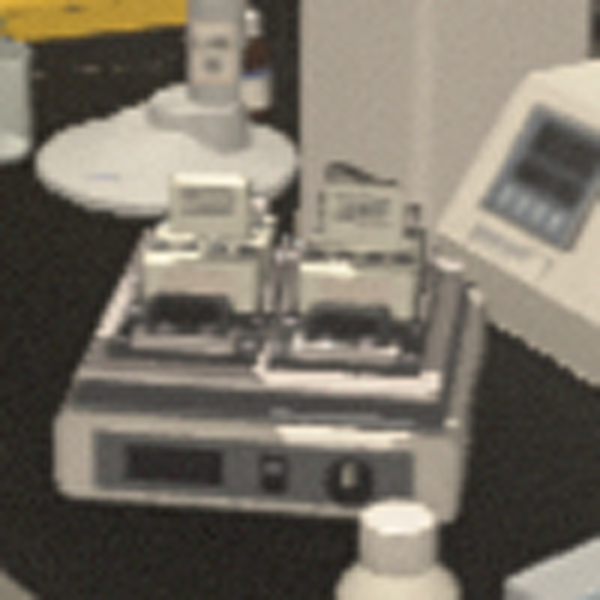

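```bash
python3 -c "
from bench import robot;print(robot.finish_job())"
```

```text
the job is handed in; nothing more can be done
None
```

The cassette is seated in the empty nest under both the latch and the hook, and the job was handed in at about 13.7 s of the 45 s; no verdict is reported.

I took it by the fin, tilted it 28° with the tongue low, and pushed the tongue under the latch lip. By the arm's own pose that pressed the latch back about 11 mm, with about 4.8 N on the wrist. I then lowered the rear past the hook to the floor, let it slide home, opened the jaws slightly and lifted clear.

Last checks, from the wrist camera (good to about 2 mm):

| Check | Measured | Limit |
|---|---|---|
| Lengthways from the seat | -0.4 mm | 3 mm |
| Sideways from the seat | -0.4 mm | 5 mm |
| Height | -0.5 mm (fin top 57.5 mm, nominal 58) | 2 mm |
| Tilt | 0.2° | about 2° |
| Squareness | 0.3° | 8° |
| Latch lip edge | -45 mm, its home position | within 2 mm of home |

- **Loaded cassette and bystanders:** the loaded cassette looked unmoved in both final pictures, though I did not measure its shift. Nothing came near the bystanders, and the part of them in view looked undisturbed.
- **Forces:** the highest wrist reading I saw was about 11 N, at floor contact. After release the hand was clear and the wrist force read near zero.
- **Disagreements:** no check failed or disagreed beyond the 2 mm calibration.

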